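Unlock a book case and prise up its lid

TASK

Unlock the book case by turning its lock knob clockwise, seen from above, until it clicks past its detent and sits fully home in the open position. Then prise the lid up with the blade of the flat spatula, keeping the gripper off the lid, until it stays open by itself with a gap of at least 80 mm at the front edge. Finally lay the spatula down on the bench clear of the case, and leave the brush, the weight and the jar where they are.

Things in the scene. Friction and masses are not known exactly. Their poses are not given: they have to be found in the camera images.
- case: Fixed grey book case, 180 (x) by 240 (y) by 60 mm high without its lid. Origin: centre of its underside, on the bench; x points from the front (nearer the robot) to the hinge side, z up. A flange along the front wall stands out 26 mm, its top 46 mm above the bench. The lock pillar (42 mm across, 72 mm high) stands in front at case x -140, y -70 mm.
- slot (a point): Mouth of the prising slot: at case x -110, y +50 mm, 53 mm above the bench; axes as the case's. The slot is the gap between flange and shut lid, 14 mm high (46 to 60 mm above the bench), 20 mm deep from the lid's front edge to the case wall, and runs along the whole front (but the pillar stands before it at y -91 to -49). The blade goes in along case x.
- lock_grip (a point): On the vertical axis of the lock knob, 102 mm above the bench. Its black grip is an upright bar 70 mm long, 16 wide, 38 high (79 to 117 mm above the bench). The frame turns with it: x along the bar, the way the latch arm points, z up. When locked, x is case x and the steel latch arm, reaching 45 mm from the axis just below the bar, overlaps the lid's front edge by 15 mm and holds it down.
- lock (a joint): Angle of the lock knob, rad: 0 locked, growing clockwise seen from above, 1.2 open (end stop). A spring detent pulls it to 0 below 0.6 and to 1.2 above 0.6; about 0.2 N m takes it over.
- lid (a joint): Angle of the lid, rad: 0 shut, growing as its front edge rises, to 1.3; 80 mm of gap is 0.41. An aluminium frame round a clear pane, 200 (x) by 240 (y) by 10 mm thick, hinged along case y at case x 90, 60 mm above the bench, and reaching 20 mm past the front wall. Stiff hinge: it stays where left; 1 to 2 N at the front edge raises it once unlocked.
- lid_lip (a point): Point on the lower front edge of the lid, the place to prise: 200 mm from the hinge line, 50 mm to the +y side of the case's middle, 60 mm above the bench when shut. Its frame turns with the lid; parallel to the case's when shut.
- spatula: Loose flat spatula, 195 mm long, 100 g, lying along its own x. Origin: under the handle, at its underside (on the bench when lying), z up. Wooden handle 18 mm wide (y) and 24 high from x -60 to +50 mm, brass ferrule to 62 mm, then a steel blade 28 wide and 3 thick to x +135 mm, its middle 12 mm above the handle's underside. Balance point near x +40 mm.
- spatula_tip (a point): Middle of the end of the spatula's blade; same axes as the spatula.
- brush: Bystander: flat wooden brush, 140 mm long, 75 mm wide at its head, 18 mm high, lying along its own x. Origin at its underside, where the handle meets the head.
- weight: Bystander: steel paperweight, base 75 by 75 by 18 mm with an upright black handle, 98 mm high in all. Origin: centre of its underside.
- jar: Bystander: closed glass jar, 64 mm across, 85 mm high. Origin: centre of its underside.
Mind the look-alikes: they are no part of the job. What is meant by the spatula is not blue, and is the smaller of those in its own colour.

How it is judged:
By the outcome, as a careful person would: the job done as asked, in the order asked, and still so for the second after the job is handed in, with the robot touching nothing.
It also fails if it takes over 70 s, if anything falls off the work surface, if the arm or the gripper's body presses on something with over 40 N, if the wrist force passes 120 N, or if a joint passes its speed limit or range.

ROBOT

A 6-joint arm with a two-finger parallel gripper is mounted at the origin on the work surface. World frame = base frame: x ahead of the robot, y to its left, z up, the work surface at z = 0. Lengths are in m, angles in rad, forces in N, time in s.
With the tool pointing down it reaches from about 0.35 to 0.925 m from the base axis. Payload 6.4 kg.
Tool frame: the origin (TCP) lies midway between the tips of the shut fingers; the grasp point (between the pads) lies 19 mm behind it; z points along the fingers, y is the line along which they close (so a half turn about z gives the same grasp; the last joint's range is limited). The gripper opens to 94 mm and grips with 3 to 60 N. Pads are 16 mm wide; open, the fingers measure 119 mm over their backs; the gripper's body (75 mm by 177 mm) begins 78 mm behind the grasp point.
Start: joints at [-1.321, 0.245, 1.558, -0, 1.339, -0.174], TCP at [0.267, -0.593, 0.205] pointing down, gripper open.
Joint ranges: [-3.13, 3.13], [-1.02, 2.26], [0.13, 2.54], [-0.95, 4.09], [0.21, 2.88], [-2.74, 2.74]. Speed limits (rad/s): [2.57, 2.57, 3.14, 3.14, 3.14, 3.14].

INTERFACE

Orientations are given as a unit quaternion [w, x, y, z].
In Python, from cell import state, capture, camera_info, hand_in gives the robot as it stands. The module is installed in compiled form; this text tells all that it offers.
- The arm moves only by the tool drive_tool, never from a script. Its argument "plan" is a list of rows, each a list of 3 entries, a list of its own where there are three numbers: the opening, from -1 (shut) to 1 (fully open), then the shift along the tool's x, y, z each as a share of 0.2 m, from -1 to 1, then the turn about the tool's z as a share of pi/2 rad, from -1 to 1. A call has exactly 8 rows; each row is the pose to reach, as a shift and turn from the pose commanded when the call began, along the tool's axes at that moment; what a row does not reach only later rows make up. A row lasts 1/12 s, in which the tool goes at most 41.7 mm and 7.16 degrees, less where a joint would pass 70% of its speed; a pose out of reach is approached as far as the arm can. A call with a number of a shift or a turn outside -1 to 1 is refused whole. A call with a gripper value outside its range is refused whole. The fingers move at their own pace and stop on an object; "force" is the grip in N (left out, the last holds). Time passes only in rows, so rows that repeat a pose let the fingers close, or fill a call up. It gives the time, the measured TCP pose, the force, the opening and the grip force at its end, in the units of the state.
- state(): the state, without advancing time (a new reading comes with each control period).
- capture(name): name is "side" or "top" or "wrist"; returns (picture, depth): 384x512x3 uint8, red, green, blue; 384x512 float32, m along the optical axis (not along the pixel's ray), 0 where there is no reading.
- camera_info(name): a dict with "K" (3x3 intrinsics, pixels), "distortion" ([k1, k2, p1, p2, k3] as OpenCV has them; the pictures are not rectified), "R" (3x3) and "t" (3): a world point X has camera coordinates R X + t. Camera axes: x right, y down, z forward; pixel columns grow to the right and rows downward; lengths in m; the calibration is good to about 2 mm. A picture is of the moment at which its call begins: read the wrist's pose just before it. camera_info takes no time and is no camera call; for the wrist camera it gives the pose at the moment of the call.
- hand_in(): hands the job in; it is judged then, once.
The state is a dict: "time": time; "joints": joint angles; "qd": joint speeds; "tau": joint torques, N m; "eef_pos": TCP position; "tool_rot": TCP orientation; "force": force on the tool from outside, world axes, zero at the start; "wrist_torque": the same for the moment, N m; "gripper_width": opening from 0.0 (shut) to 1.0 (fully open); "finger_force": force on a finger pad.
Only numpy, scipy, OpenCV 4.12 (cv2) and the standard library are available. Lean on these libraries where they do the work, as an engineer would, in place of code of your own. Each camera call takes 0.05 s, during which the arm holds its last target. There are 200 camera calls.

## Working session

There is one attempt and no reset: what is moved stays moved. The work goes in short steps, Python scripts to look and compute and a tool call to move; the robot and the scene stay as the last step left them, time stands still between calls to the robot, and variables do not carry over. Pictures are saved under pics/ and viewed, at most 10 in all, crops included, and the job is handed in when it is done.

Besides the shell and the picture viewer there is one more tool, called after "Request:" as name(argument=value, ...), one argument or row to a line, values as JSON. drive_tool: Moves the arm, as the interface text tells. Shift numbers are shares of 0.2 m and turn numbers shares of pi/2 rad, none past 1 either way. Its arguments: {"type":"object","properties":{"plan":{"type":"array","items":{"type":"array"}},"force":{"type":"number"}},"required":["plan"]}

```bash
mkdir -p pics; ls
cat > h.py <<'E'
import numpy as np,cv2
from cell import state,capture,camera_info
def shot(n,fn=None):
    ci=camera_info(n); im,d=capture(n)
    if fn: cv2.imwrite('pics/'+fn,im[:,:,::-1])
    return im,d,ci
def world(ci,d,uv):
    K=np.array(ci['K']);R=np.array(ci['R']);t=np.array(ci['t']);out=[]
    for u,v in uv:
        p=cv2.undistortPoints(np.array([[[u,v]]],float),K,np.array(ci['distortion'],float))[0,0]
        z=np.median([x for x in d[int(v)-1:int(v)+2,int(u)-1:int(u)+2].ravel() if x>0] or [0])
        out.append(R.T@(np.array([p[0]*z,p[1]*z,z])-t))
    return np.array(out)
def ray(ci,uv,h):
    K=np.array(ci['K']);R=np.array(ci['R']);t=np.array(ci['t']);c=-R.T@t;out=[]
    for u,v in uv:
        p=cv2.undistortPoints(np.array([[[u,v]]],float),K,np.array(ci['distortion'],float))[0,0]
        r=R.T@np.array([p[0],p[1],1]); out.append(c+r*(h-c[2])/r[2])
    return np.array(out)
def cloud(ci,d):
    K=np.array(ci['K']);R=np.array(ci['R']);t=np.array(ci['t'])
    v,u=np.mgrid[0:384,0:512]
    p=cv2.undistortPoints(np.stack([u.ravel(),v.ravel()],1).astype(float)[:,None],K,np.array(ci['distortion'],float))[:,0]
    z=d.ravel()[:,None]
    P=(np.hstack([p*z,z])-t)@R
    P[d.ravel()==0]=np.nan
    return P.reshape(384,512,3)
def proj(ci,X):
    r,_=cv2.Rodrigues(np.array(ci['R'],float))
    return cv2.projectPoints(np.array(X,float).reshape(-1,1,3),r,np.array(ci['t'],float),np.array(ci['K'],float),np.array(ci['distortion'],float))[0][:,0]
E
python3 - <<'E'
from h import *
np.set_printoptions(precision=3,suppress=True)
a=[]
for n in['top','side']:
    im,d,ci=shot(n); np.savez('pics/'+n+'0.npz',im=im,d=d); a.append(im)
    print(n,-np.array(ci['R']).T@ci['t'],ci['R'])
for n,im in zip(['top','side'],a):
    cv2.imwrite('pics/%s0.png'%n,cv2.resize(im[:,:,::-1],(800,600)))
print(state())
E
```

```text
pics
top [0.444 0.018 1.43 ] [[ 0.009 -1.    -0.011]
 [-0.999 -0.009 -0.045]
 [ 0.045  0.012 -0.999]]
side [ 0.444 -0.826  1.16 ] [[ 0.995 -0.095 -0.001]
 [-0.074 -0.77  -0.634]
 [ 0.059  0.631 -0.773]]
{'time': 0.1, 'joints': array([-1.321,  0.246,  1.559, -0.   ,  1.339, -0.174]), 'qd': array([-0.   , -0.003, -0.003,  0.   ,  0.001,  0.002]), 'tau': array([ -0.   , -41.692, -31.553,   0.069,   0.031,  -0.   ]), 'eef_pos': array([ 0.267, -0.592,  0.204]), 'tool_rot': array([-0.001,  0.978,  0.21 , -0.   ]), 'force': array([-0.678, -0.453,  0.465]), 'wrist_torque': array([ 0.065,  0.05 , -0.011]), 'finger_force': 0.0, 'gripper_width': 1.003311044912827}
```

View pics/top0.png

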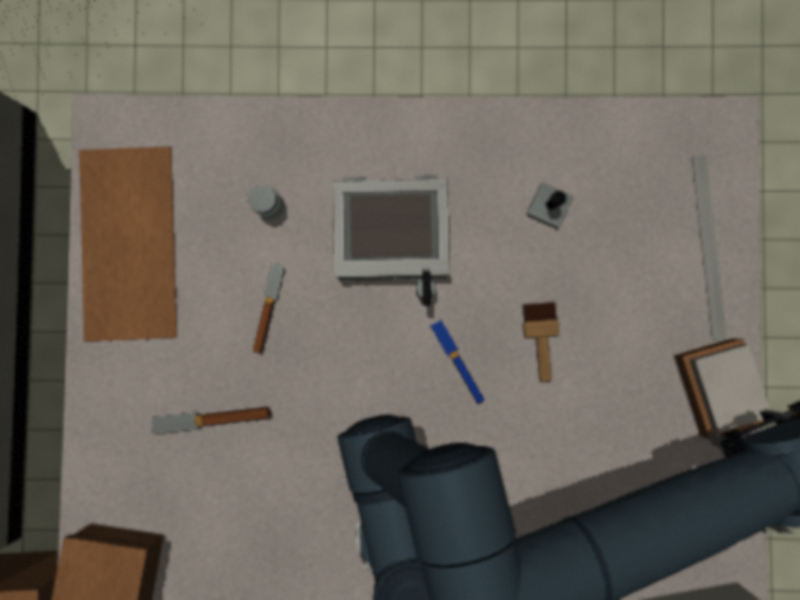

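View pics/side0.png

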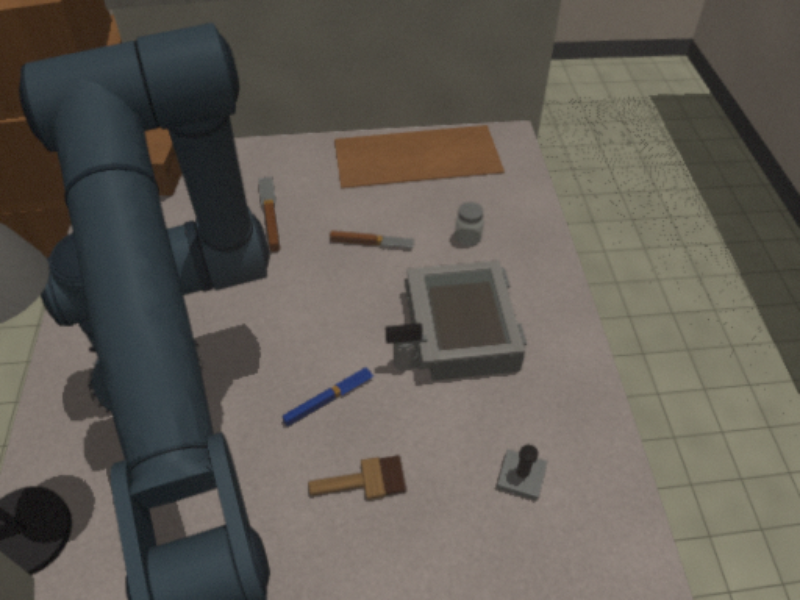

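The top view (800 px scale) shows the case at (391,230) with the lock knob at (427,290). The small brown spatula has its handle end at (258,350) and its tip at (277,266). The larger brown spatula at (210,420) and the blue one are the look-alikes. The side view shows the same layout, with the small spatula at (330–413,240). Next I'll measure from both views.

Run:
```python
from h import *
np.set_printoptions(precision=4,suppress=True)
for n in['top','side']:
    z=np.load('pics/%s0.npz'%n);ci=camera_info(n);P=cloud(ci,z['d']);im=z['im'].astype(int)
    print(n,'bench',np.nanmedian(P[(abs(P[...,0]-.5)<.03)&(abs(P[...,1]-.2)<.02)],0))
    X,Y,Z=P[...,0],P[...,1],P[...,2]
    # spatula
    box=dict(top=(155,165,185,230),side=(205,140,270,165))[n]
    m=np.zeros(Z.shape,bool);m[box[1]:box[3],box[0]:box[2]]=1
    s=m&(Z>0.007)
    pts=P[s]; c=pts.mean(0); w,v=np.linalg.eigh(np.cov(pts[:,:2].T)); a=v[:,1]*np.sign(v[0,1])
    pr=(pts[:,:2]-c[:2])@a; print('spat',len(pts),c,np.degrees(np.arctan2(a[1],a[0])),pr.min(),pr.max(),c[:2]+a*pr.max(),'z',np.percentile(pts[:,2],[10,50,90]))
    # colour-based
    br=m&(im[...,0]-im[...,2]>50); q=P[br];cc=np.nanmean(q,0); print('brown',br.sum(),cc,np.nanpercentile(q[:,2],[10,50,90]))
    # lid
    reg=(X>.4)&(X<.95)&(abs(Y)<.3)
    l=reg&(Z>.062)&(Z<.077)
    r=cv2.minAreaRect(P[l][:,:2].astype(np.float32)); print('lid',l.sum(),r,np.median(P[l][:,2]))
    k=reg&(Z>.095)&(Z<.14)&(im.sum(2)<150)&(Y<.05)&(Y>-.13)&(X<.72)
    r=cv2.minAreaRect(P[k][:,:2].astype(np.float32)); print('knob',k.sum(),P[k].mean(0),r,np.median(P[k][:,2]))
```

```text
top bench [0.5006 0.2002 0.0003]
spat 424 [0.4886 0.308  0.0177] -10.554863927110375 -0.10623368854513722 0.0994147422250003 [0.5863 0.2898] z [0.0095 0.0169 0.0257]
brown 127 [0.4481 0.3176 0.0237] [0.0197 0.0238 0.0281]
lid 4490 ((0.6413173675537109, 0.012702852487564087), (0.578425407409668, 0.25571638345718384), 77.93804931640625) 0.06961323558317956
knob 105 [ 0.5218 -0.0298  0.1177] ((0.5215014219284058, -0.028973687440156937), (0.06626971811056137, 0.015565874055027962), 0.5750640034675598) 0.1176640351201419
side bench [ 0.5005  0.2003 -0.0002]
spat 341 [0.4777 0.3093 0.0173] -11.142855022200473 -0.12198854537611706 0.10023942921883115 [0.576 0.29 ] z [0.0095 0.0165 0.025 ]
brown 72 [0.4486 0.3151 0.0235] [0.0201 0.0238 0.0266]
lid 3886 ((0.6264005303382874, 0.10885617882013321), (0.2557377517223358, 0.3758825957775116), 1.5951753854751587) 0.06832641228861319
knob 171 [ 0.5214 -0.0343  0.1106] ((0.5205983519554138, -0.031594544649124146), (0.06629162281751633, 0.018198270350694656), 4.227987289428711) 0.11280605082306683
```

Request:
drive_tool(
  plan=[
    [1, [0.1, -0.1, -0.03], -0.08],
    [1, [0.2, -0.19, -0.06], -0.16],
    [1, [0.3, -0.28, -0.09], -0.24],
    [1, [0.4, -0.38, -0.12], -0.32],
    [1, [0.5, -0.48, -0.16], -0.4],
    [1, [0.6, -0.58, -0.2], -0.47],
    [1, [0.7, -0.67, -0.23], -0.54],
    [1, [0.78, -0.75, -0.25], -0.6],
  ],
)

```text
time: 0.77
eef_pos: [0.3484, -0.39, 0.2558]
tool_rot: [0.0, 0.774, 0.633, 0.0]
force: [0.7, -0.7, -0.5]
gripper_width: 1.0
finger_force: 0.0
```

```bash
cat >> h.py <<'E'
def pose():
    s=state();w,x,y,z=s['tool_rot'];yaw=2*np.arctan2(y,x)
    return np.array(s['eef_pos']),yaw,s
def shares(p,yaw,tgt,tyaw=None):
    d=np.array(tgt)-p;c,s=np.cos(yaw),np.sin(yaw)
    sh=np.array([d[0]*c+d[1]*s,d[0]*s-d[1]*c,-d[2]])/.2
    t=0 if tyaw is None else -((tyaw-yaw+np.pi/2)%np.pi-np.pi/2)/(np.pi/2)
    return sh,t
E
python3 - <<'E'
from h import *
np.set_printoptions(precision=4,suppress=True)
p,y,s=pose();print(p,np.degrees(y),s['joints'],s['time'])
for n in['top','side']:
    z=np.load('pics/%s0.npz'%n);ci=camera_info(n);P=cloud(ci,z['d']);X,Y,Z=np.moveaxis(P,2,0)
    l=(Z>.06)&(Z<.08)&(X>.5)&(X<.8)&(abs(Y-.04)<.2)
    l=cv2.morphologyEx(l.astype(np.uint8),cv2.MORPH_OPEN,np.ones((2,2)))
    nn,lab,st,_=cv2.connectedComponentsWithStats(l)
    i=1+np.argmax(st[1:,4]);q=P[lab==i];r=cv2.minAreaRect(q[:,:2].astype(np.float32));print(n,st[i],r,np.percentile(q[:,0],[0.5,99.5]),np.percentile(q[:,1],[.5,99.5]))
E
```

```text
[ 0.3484 -0.39    0.2558] 78.60777052450973 [-1.0589 -0.0967  1.8266  0.0003  1.4115 -0.8601] 0.7667
top [ 214  114   75   65 4511] ((0.648550808429718, 0.03839394450187683), (0.20549459755420685, 0.24149064719676971), 2.664125919342041) [nan nan] [nan nan]
side [ 262  168   76   66 3828] ((0.7010791301727295, 0.03363233804702759), (0.35896730422973633, 0.15173499286174774), 47.87458801269531) [nan nan] [nan nan]
```

Request:
drive_tool(
  plan=[
    [1, [0.12, 0.03, 0], -0.08],
    [1, [0.24, 0.06, 0], -0.16],
    [1, [0.36, 0.1, 0], -0.24],
    [1, [0.48, 0.13, 0], -0.32],
    [1, [0.6, 0.16, 0], -0.4],
    [1, [0.72, 0.2, 0], -0.47],
    [1, [0.85, 0.23, 0], -0.54],
    [1, [0.95, 0.26, 0], -0.6],
  ],
)

```text
time: 1.43
eef_pos: [0.4376, -0.2143, 0.255]
tool_rot: [-0.0, 0.402, 0.916, 0.0]
force: [0.3, 0.1, 0.2]
gripper_width: 1.002
finger_force: 0.0
```

Request:
drive_tool(
  plan=[
    [1, [0.05, 0.1, 0], -0.07],
    [1, [0.1, 0.2, 0], -0.14],
    [1, [0.16, 0.3, 0], -0.21],
    [1, [0.22, 0.4, 0], -0.28],
    [1, [0.28, 0.5, 0], -0.34],
    [1, [0.34, 0.6, 0], -0.4],
    [1, [0.4, 0.7, 0], -0.46],
    [1, [0.43, 0.78, 0], -0.52],
  ],
)

```text
time: 2.1
eef_pos: [0.4947, -0.0457, 0.255]
tool_rot: [-0.0, 0.005, 1.0, 0.0]
force: [-1.2, 0.2, -0.5]
gripper_width: 0.997
finger_force: 0.0
```

Run:
```python
from h import *
np.set_printoptions(precision=4,suppress=True)
p,y,s=pose();print(p,np.degrees(y),s['joints'],s['time'],s['qd'].max())
im,d,ci=shot('wrist'); np.savez('pics/w1.npz',im=im,d=d,R=ci['R'],t=ci['t'])
cv2.imwrite('pics/w1.png',im[:,:,::-1])
print(-np.array(ci['R']).T@ci['t'],ci['R'])
```

```text
[ 0.4947 -0.0457  0.255 ] 179.41239686691992 [-0.3209 -0.1623  1.8872  0.0003  1.4175 -1.8815] 2.1 0.40719637377256207
[ 0.4237 -0.045   0.4344] [[ 0.0104  0.9999  0.0004]
 [ 0.97   -0.0102  0.2428]
 [ 0.2428 -0.0021 -0.9701]]
```

View pics/w1.png

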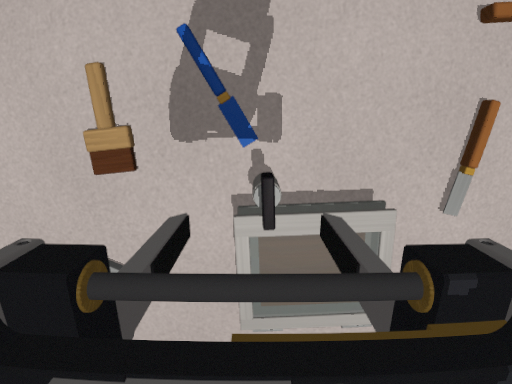

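The wrist view shows the knob bar at u≈268, v 174–228, and the lid's front edge running from (236,214) to (396,210). The target spatula runs from its handle end at (492,100) to its tip at (452,214).

Run:
```python
from h import *
np.set_printoptions(precision=4,suppress=True)
z=np.load('pics/w1.npz');ci=camera_info('wrist');im=z['im'].astype(int);P=cloud(ci,z['d']);X,Y,Z=np.moveaxis(P,2,0)
print('bench',np.nanmedian(P[150:180,330:400].reshape(-1,3),0))
k=(Z>.09)&(Z<.14)&(im.sum(2)<170);k[:165]=0;k[235:]=0;k[:,:255]=0;k[:,285:]=0
q=P[k];print('knob',k.sum(),np.median(q,0),cv2.minAreaRect(q[:,:2].astype(np.float32)),np.nanpercentile(q[:,2],[10,50,90]))
dk=(im.sum(2)<110);dk[:165]=0;dk[235:]=0;dk[:,:255]=0;dk[:,285:]=0
vv,uu=np.nonzero(dk);print('dark px',cv2.minAreaRect(np.stack([uu,vv],1).astype(np.float32)))
# lid front edge by depth step per column
for u in range(290,392,20):
    col=Z[195:235,u]; print(u,[f'{a*1000:.0f}' for a in col[::2]], [f'{a*1000:.0f}' for a in X[195:235:8,u]])
s=(Z>.007)&(Z<.04);s[:95]=0;s[222:]=0;s[:,:440]=0;s[:,502:]=0
pts=P[s];w,v=np.linalg.eigh(np.cov(pts[:,:2].T));a=v[:,1]*np.sign(v[0,1]);c=pts.mean(0);pr=(pts[:,:2]-c[:2])@a
print('spat',len(pts),np.degrees(np.arctan2(a[1],a[0])),c[:2]+a*pr.min(),c[:2]+a*pr.max(),np.ptp(pr))
br=s&(im[...,0]-im[...,2]>40);print('brown',br.sum(),np.nanmean(P[br],0),np.nanpercentile(Z[br],[10,50,90]))
q=P[br][:,:2];w,v=np.linalg.eigh(np.cov(q.T));a=v[:,1]*np.sign(v[0,1]);print(np.degrees(np.arctan2(a[1],a[0])),np.ptp((q-q.mean(0))@a))
```

```text
bench [0.4898 0.1385 0.0003]
knob 697 [ 0.5166 -0.0276  0.1171] ((0.5205580592155457, -0.02754918858408928), (0.0682283416390419, 0.015852684155106544), 1.9630258083343506) [0.1151 0.1171 0.1182]
dark px ((267.650390625, 200.01165771484375), (54.369808197021484, 12.293172836303711), 88.09085083007812)
290 ['1', '1', '0', '0', '-0', '44', '47', '45', '47', '64', '70', '70', '71', '70', '69', '71', '71', '70', '71', '70'] ['540', '555', '554', '558', '570']
310 ['1', '1', '0', '1', '3', '44', '47', '47', '63', '70', '70', '70', '71', '69', '71', '72', '71', '71', '71', '71'] ['541', '554', '548', '558', '570']
330 ['1', '1', '1', '-1', '44', '46', '46', '46', '67', '70', '262', '265', '269', '273', '273', '276', '278', '280', '280', '281'] ['541', '542', '547', '485', '487']
350 ['-0', '0', '2', '40', '45', '45', '46', '47', '70', '70', '70', '72', '71', '71', '70', '71', '282', '287', '291', '293'] ['541', '542', '547', '559', '486']
370 ['0', '0', '1', '44', '46', '45', '45', '65', '70', '72', '70', '72', '71', '70', '71', '72', '72', '71', '70', '68'] ['542', '542', '547', '559', '571']
390 ['1', '-0', '-0', '-2', '-1', '-1', '0', '67', '72', '70', '73', '71', '72', '70', '71', '71', '72', '71', '71', '71'] ['542', '556', '546', '559', '572']
spat 1950 -10.75473383072527 [0.3822 0.3283] [0.5741 0.2919] 0.19528481876979442
brown 894 [0.4432 0.3181 0.0227] [0.0194 0.0236 0.0251]
-12.67635579639181 0.1204610185165633
```

Request:
drive_tool(
  plan=[
    [0.4, [-0.06, 0.04, 0], -0.03],
    [0.2, [-0.13, 0.09, 0.05], -0.03],
    [0, [-0.13, 0.09, 0.2], -0.03],
    [0, [-0.13, 0.09, 0.36], -0.03],
    [0, [-0.13, 0.09, 0.52], -0.03],
    [0, [-0.13, 0.09, 0.67], -0.03],
    [0, [-0.13, 0.09, 0.8], -0.03],
    [0, [-0.13, 0.09, 0.85], -0.03],
  ],
  force=30,
)

```text
time: 2.82
eef_pos: [0.518, -0.0296, 0.0811]
tool_rot: [-0.004, -0.015, 1.0, 0.001]
force: [-0.8, 0.1, -0.4]
gripper_width: 0.508
finger_force: 0.0
```

Request:
drive_tool(
  plan=[
    [-1, [0, 0, 0], 0],
    [-1, [0, 0, 0], 0],
    [-1, [0, 0, 0], 0],
    [-1, [0, 0, 0], 0],
    [-1, [0, 0, 0], 0],
    [-1, [0, 0, 0], 0],
    [-1, [0, 0, 0], 0],
    [-1, [0, 0, 0], 0],
  ],
)

```text
time: 3.48
eef_pos: [0.5224, -0.0291, 0.0873]
tool_rot: [0.002, -0.015, 1.0, 0.001]
force: [-0.1, 4.9, 4.8]
gripper_width: 0.169
finger_force: 30.0
```

Request:
drive_tool(
  plan=[
    [-1, [0, 0, 0], 0.05],
    [-1, [0, 0, 0], 0.1],
    [-1, [0, 0, 0], 0.16],
    [-1, [0, 0, 0], 0.22],
    [-1, [0, 0, 0], 0.28],
    [-1, [0, 0, 0], 0.34],
    [-1, [0, 0, 0], 0.4],
    [-1, [0, 0, 0], 0.45],
  ],
)

```text
time: 4.15
eef_pos: [0.5221, -0.03, 0.0873]
tool_rot: [0.001, 0.333, 0.943, 0.0]
force: [-1.7, 1.3, 5.0]
gripper_width: 0.171
finger_force: 30.0
```

Run:
```python
from h import *
p,y,s=pose();print(p,np.degrees(y),s['force'],s['wrist_torque'],s['gripper_width'],s['finger_force'])
```

```text
[ 0.52211954 -0.02997928  0.08729753] 141.03896297400055 [-1.68866769  1.30950632  4.95932714] [ 0.26817316  0.22318825 -0.08908719] 0.17056060564782918 30.001170337200165
```

Request:
drive_tool(
  plan=[
    [-1, [0, 0, 0], 0.05],
    [-1, [0, 0, 0], 0.1],
    [-1, [0, 0, 0], 0.15],
    [-1, [0, 0, 0], 0.2],
    [-1, [0, 0, 0], 0.25],
    [-1, [0, 0, 0], 0.29],
    [-1, [0, 0, 0], 0.32],
    [-1, [0, 0, 0], 0.32],
  ],
)

```text
time: 4.82
eef_pos: [0.5216, -0.0304, 0.0873]
tool_rot: [0.001, 0.556, 0.831, -0.0]
force: [-3.2, 0.7, 8.0]
gripper_width: 0.172
finger_force: 30.0
```

Run:
```python
from h import *
p,y,s=pose();print(p,np.degrees(y),s['force'],s['wrist_torque'],s['gripper_width'],s['finger_force'])
```

```text
[ 0.52159757 -0.0303961   0.08729025] 112.47366226074486 [-3.20042601  0.73109834  8.0083619 ] [-0.028968    0.70163405  0.31651512] 0.17231848383178258 30.038889348506927
```

Request:
drive_tool(
  plan=[
    [0.2, [0, 0, 0], 0],
    [0.2, [0, 0, 0], 0],
    [0.2, [0, 0, 0], 0],
    [0.2, [0, 0, 0], 0],
    [0.2, [0, 0, -0.15], 0],
    [0.2, [0, 0, -0.35], 0],
    [0.2, [0, 0, -0.55], 0],
    [0.2, [0, 0, -0.65], 0],
  ],
)

```text
time: 5.48
eef_pos: [0.5231, -0.0305, 0.2206]
tool_rot: [0.003, 0.556, 0.831, 0.001]
force: [0.0, -0.3, 0.5]
gripper_width: 0.598
finger_force: 0.0
```

Run:
```python
from h import *
np.set_printoptions(precision=4,suppress=True)
p,y,s=pose();print(p,np.degrees(y),s['force'],s['joints'],s['gripper_width'])
im,d,ci=shot('wrist','w2.png');P=cloud(ci,d);Z=P[...,2]
k=(Z>.105)&(Z<.13)&(np.hypot(P[...,0]-.521,P[...,1]+.029)<.045)
q=P[k];print(k.sum(),cv2.minAreaRect(q[:,:2].astype(np.float32)))
w,v=np.linalg.eigh(np.cov(q[:,:2].T));print(np.degrees(np.arctan2(v[1,1],v[0,1])),q.mean(0))
im,d,ci=shot('top');P=cloud(ci,d);Z=P[...,2]
print(shares(p,y,[.445,.3165,.2],np.radians(169.3)))
```

```text
[ 0.5231 -0.0305  0.2206] 112.48367565347793 [ 0.0122 -0.2592  0.5155] [-0.2748 -0.0712  1.8673  0.      1.3386 -0.6672] 0.597694399177287
885 ((0.5201796293258667, -0.0293985977768898), (0.01594623550772667, 0.07025061547756195), 23.006412506103516)
113.06242565992174 [ 0.5195 -0.0281  0.117 ]
(array([1.7523, 0.3027, 0.1031]), np.float64(-0.6312924927391343))
```

View pics/w2.png

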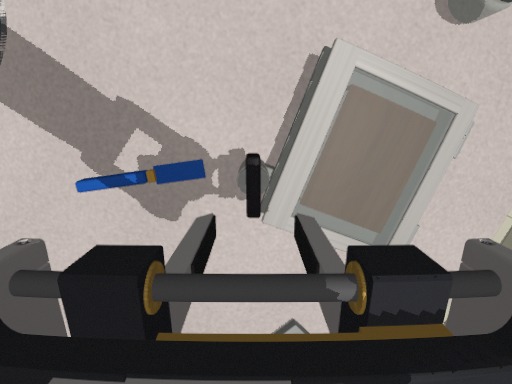

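Knob bar now at −67° world, which is 1.2 rad clockwise from its start, so it is home. Bar is at (253,185) in the image. Next is the spatula.

Request:
drive_tool(
  plan=[
    [0.2, [0.1, 0.03, 0], -0.08],
    [0.2, [0.22, 0.06, 0], -0.16],
    [0.1, [0.34, 0.09, 0], -0.24],
    [0.1, [0.46, 0.12, 0], -0.32],
    [0, [0.58, 0.15, 0], -0.4],
    [0, [0.7, 0.18, 0], -0.47],
    [0, [0.82, 0.2, 0], -0.54],
    [0, [0.93, 0.22, 0], -0.6],
  ],
)

```text
time: 6.25
eef_pos: [0.4892, 0.1599, 0.2132]
tool_rot: [-0.002, 0.115, 0.993, -0.0]
force: [-0.4, 0.1, -0.3]
gripper_width: 0.499
finger_force: 0.0
```

Run:
```python
from h import *
np.set_printoptions(precision=4,suppress=True)
p,y,s=pose();print(p,np.degrees(y),s['force'],s['joints'],s['gripper_width'])
im,d,ci=shot('wrist');P=cloud(ci,d);X,Y,Z=np.moveaxis(P,2,0)
s=(Z>.007)&(Z<.035)&(X>.36)&(X<.6)&(Y>.27)&(Y<.35)
n,lab,st,_=cv2.connectedComponentsWithStats(s.astype(np.uint8));pts=P[lab==1+np.argmax(st[1:,4])]
w,v=np.linalg.eigh(np.cov(pts[:,:2].T));a=v[:,1]*np.sign(v[0,1]);c=pts.mean(0);pr=(pts[:,:2]-c[:2])@a
tip=c[:2]+a*pr.max();ang=np.arctan2(a[1],a[0])
h=pts[pr<.03+pr.min()+.06];print('axis mid',np.median(h,0))
print(len(pts),np.degrees(ang),tip,c[:2]+a*pr.min(),np.ptp(pr),np.percentile(pts[:,2],[50,90]))
print(shares(p,y,list(tip-a*.1)+[.1],ang+np.pi))
```

```text
[0.4892 0.1599 0.2132] 166.79602028065673 [-0.3598  0.1257 -0.3054] [ 0.0953 -0.0809  1.8901  0.      1.3357 -1.2451] 0.49871625343451165
axis mid [0.4264 0.3203 0.0233]
2347 -11.410535469881058 [0.5735 0.2908] [0.3832 0.3292] 0.19411661790827117 [0.0191 0.0244]
(array([0.2393, 0.718 , 0.5661]), np.float64(-0.019927158327357735))
```

Request:
drive_tool(
  plan=[
    [0, [0.04, 0.12, 0.05], -0.02],
    [0, [0.08, 0.25, 0.15], -0.02],
    [0, [0.12, 0.38, 0.25], -0.02],
    [0, [0.17, 0.5, 0.35], -0.02],
    [0, [0.21, 0.62, 0.45], -0.02],
    [0, [0.24, 0.69, 0.55], -0.02],
    [0, [0.24, 0.72, 0.57], -0.02],
    [0, [0.24, 0.72, 0.57], -0.02],
  ],
)

```text
time: 6.97
eef_pos: [0.4759, 0.3097, 0.0985]
tool_rot: [-0.002, 0.102, 0.995, -0.001]
force: [0.6, 0.5, -0.1]
gripper_width: 0.499
finger_force: 0.0
```

Run:
```python
from h import *
np.set_printoptions(precision=4,suppress=True)
p,y,s=pose();print(p,np.degrees(y),s['gripper_width'])
print(shares(p,y,[.4755,.3106,.004],np.radians(168.7)))
```

```text
[0.4759 0.3097 0.0985] 168.32729037291298 0.4991205638188623
(array([0.0029, 0.0042, 0.4726]), np.float64(-0.004141218078744638))
```

Request:
drive_tool(
  plan=[
    [0, [0, 0, 0.06], 0],
    [0, [0, 0, 0.14], 0],
    [0, [0, 0, 0.22], 0],
    [0, [0, 0, 0.3], 0],
    [0, [0, 0, 0.37], 0],
    [0, [0, 0, 0.42], 0],
    [0, [0, 0, 0.45], 0],
    [0, [0, 0, 0.46], 0],
  ],
  force=60,
)

```text
time: 7.63
eef_pos: [0.4778, 0.3091, 0.0089]
tool_rot: [-0.0, 0.103, 0.995, -0.0]
force: [0.1, -0.2, -1.1]
gripper_width: 0.498
finger_force: 0.0
```

Request:
drive_tool(
  plan=[
    [-1, [0, 0, 0.01], 0],
    [-1, [0, 0, 0.01], 0],
    [-1, [0, 0, 0.01], 0],
    [-1, [0, 0, 0.01], 0],
    [-1, [0, 0, 0.01], 0],
    [-1, [0, 0, 0.01], 0],
    [-1, [0, 0, 0.01], 0],
    [-1, [0, 0, 0.01], 0],
  ],
)

```text
time: 8.3
eef_pos: [0.4782, 0.3103, 0.0081]
tool_rot: [0.001, 0.102, 0.995, 0.0]
force: [-1.1, 1.1, 3.9]
gripper_width: 0.193
finger_force: 59.9
```

Request:
drive_tool(
  plan=[
    [-1, [0, 0, -0.05], 0],
    [-1, [0, 0, -0.12], 0],
    [-1, [0, 0, -0.22], 0],
    [-1, [0, 0, -0.34], 0],
    [-1, [0, 0, -0.46], 0],
    [-1, [0, 0, -0.56], 0],
    [-1, [0, 0, -0.62], 0],
    [-1, [0, 0, -0.65], 0],
  ],
)

```text
time: 8.97
eef_pos: [0.4784, 0.3102, 0.1396]
tool_rot: [0.001, 0.102, 0.995, 0.001]
force: [0.4, 0.3, -0.7]
gripper_width: 0.185
finger_force: 59.9
```

Run:
```python
from h import *
np.set_printoptions(precision=4,suppress=True)
p,y,s=pose();print(p,np.degrees(y),s['force'],s['gripper_width'],s['finger_force'])
print(shares(p,y,[.405,.0875,.14],np.radians(182.2)))
```

```text
[0.4784 0.3102 0.1396] 168.28779306796207 [ 0.4159  0.2601 -0.7456] 0.18470897851455736 59.911086559295654
(array([ 0.1334, -1.165 , -0.0019]), np.float64(-0.1545800770226434))
```

Request:
drive_tool(
  plan=[
    [-1, [0.02, -0.08, 0], -0.02],
    [-1, [0.04, -0.2, 0], -0.04],
    [-1, [0.06, -0.34, 0], -0.07],
    [-1, [0.08, -0.48, 0], -0.1],
    [-1, [0.1, -0.62, 0], -0.13],
    [-1, [0.12, -0.74, 0], -0.15],
    [-1, [0.13, -0.82, 0], -0.155],
    [-1, [0.13, -0.86, 0], -0.155],
  ],
)

```text
time: 9.63
eef_pos: [0.4157, 0.1453, 0.1362]
tool_rot: [-0.001, -0.019, 1.0, -0.0]
force: [-1.0, -1.0, -0.2]
gripper_width: 0.184
finger_force: 59.9
```

Run:
```python
from h import *
np.set_printoptions(precision=4,suppress=True)
p,y,s=pose();print(p,np.degrees(y))
print(shares(p,y,[.405,.0875,.12],np.radians(182.2)))
im,d,ci=shot('wrist','w3.png')
```

```text
[0.4157 0.1453 0.1362] 182.14723850676546
(array([ 0.0641, -0.287 ,  0.0811]), np.float64(-0.0005862388137168347))
```

View pics/w3.png

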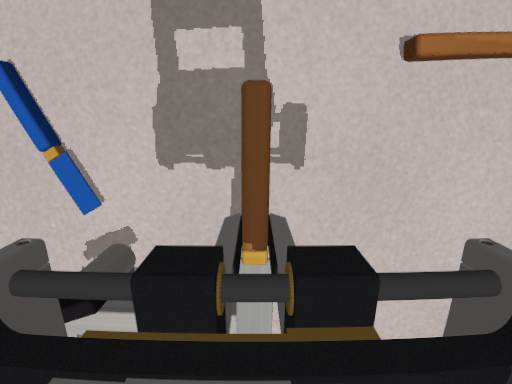

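Spatula is held straight along tool x (handle at u≈256, v 82–250). Next I move to the slot front, then measure blade height and pitch.

Request:
drive_tool(
  plan=[
    [-1, [0.01, -0.04, 0.02], 0],
    [-1, [0.02, -0.1, 0.08], 0],
    [-1, [0.03, -0.16, 0.16], 0],
    [-1, [0.04, -0.21, 0.25], 0],
    [-1, [0.05, -0.25, 0.33], 0],
    [-1, [0.06, -0.28, 0.39], 0],
    [-1, [0.06, -0.29, 0.43], 0],
    [-1, [0.06, -0.29, 0.43], 0],
  ],
)

```text
time: 10.35
eef_pos: [0.4062, 0.0885, 0.0496]
tool_rot: [-0.002, -0.019, 1.0, 0.0]
force: [0.1, 1.0, -1.4]
gripper_width: 0.185
finger_force: 59.9
```

Run:
```python
from h import *
np.set_printoptions(precision=4,suppress=True)
p,y,s=pose();print(p,np.degrees(y),s['force'])
im,d,ci=shot('wrist');P=cloud(ci,d)
for v in range(60,250,20):
    print(v,P[v,256],end=' ')
print()
for v in (262,310,320,330):print(v,P[v,256])
for n in('side','top'):
    im,d,ci=shot(n);np.savez('pics/%s3.npz'%n,im=im,d=d);P=cloud(ci,d);X,Y,Z=np.moveaxis(P,2,0)
    m=(Z>.03)&(Z<.072)&(X>.45)&(X<.535)&(abs(Y-.09)<.03)
    q=P[m];print(n,m.sum())
    for a in np.arange(.45,.535,.01):
        k=q[(q[:,0]>=a)&(q[:,0]<a+.01)]
        if len(k):print(round(a,3),len(k),np.median(k,0),k[:,0].max())
im,d,ci=shot('side');c=proj(ci,[[.51,.09,.053]])[0].astype(int);print(c)
cv2.imwrite('pics/s3.png',cv2.resize(im[c[1]-60:c[1]+60,c[0]-80:c[0]+80,::-1],(800,600),interpolation=cv2.INTER_CUBIC))
```

```text
[0.4062 0.0885 0.0496] 182.21255042434376 [ 0.0901  1.0016 -1.3665]
60 [0.2844 0.085  0.0004] 80 [0.3093 0.0856 0.0614] 100 [0.3212 0.0861 0.0666] 120 [0.3326 0.0865 0.067 ] 140 [0.3443 0.087  0.0654] 160 [0.3565 0.0875 0.0656] 180 [0.3688 0.088  0.0664] 200 [0.382  0.0885 0.0655] 220 [0.3954 0.089  0.066 ] 240 [0.4097 0.0896 0.0653] 
262 [0.4279 0.0903 0.0618]
310 [0.4727 0.0921 0.0549]
320 [0.4826 0.0925 0.0542]
330 [0.4916 0.0929 0.0547]
side 123
0.45 21 [0.4552 0.0901 0.0566] 0.45923941928210005
0.46 21 [0.4647 0.0879 0.0562] 0.4688380717524791
0.47 22 [0.4744 0.0903 0.0563] 0.4788234723187253
0.48 22 [0.4848 0.0897 0.0554] 0.4899167095889501
0.49 22 [0.4947 0.0896 0.0557] 0.49980542523728533
0.5 15 [0.5033 0.0868 0.0557] 0.5064866506994783
top 144
0.45 28 [0.4535 0.0912 0.0571] 0.4599881038834404
0.46 28 [0.4664 0.0881 0.0568] 0.46994887664538404
0.47 24 [0.4764 0.0897 0.0567] 0.47973844202756455
0.48 24 [0.4862 0.0899 0.0576] 0.4896358053916066
0.49 24 [0.496  0.0901 0.0564] 0.49954441820757217
0.5 16 [0.5042 0.0902 0.0576] 0.5060246684028535
[251 192]
```

View pics/s3.png

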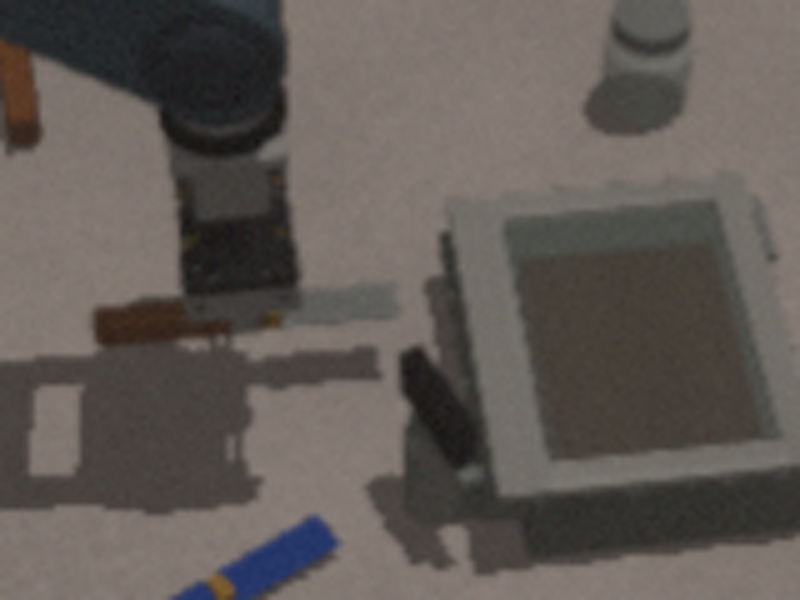

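The side crop shows the blade level at (345,300), lined up with the gap in front of the case and clear of the knob at (440,410). Blade mid height is about 54 mm and the tip x is 0.5065. Inserting.

Request:
drive_tool(
  plan=[
    [-1, [-0.03, 0, 0.005], 0],
    [-1, [-0.07, 0, 0.005], 0],
    [-1, [-0.11, 0, 0.005], 0],
    [-1, [-0.15, 0, 0.005], 0],
    [-1, [-0.19, 0, 0.005], 0],
    [-1, [-0.23, 0, 0.005], 0],
    [-1, [-0.26, 0, 0.005], 0],
    [-1, [-0.27, 0, 0.005], 0],
  ],
)

```text
time: 11.22
eef_pos: [0.4628, 0.0904, 0.0506]
tool_rot: [0.0, -0.019, 1.0, -0.0]
force: [0.2, 0.1, -0.5]
gripper_width: 0.187
finger_force: 59.9
```

Run:
```python
from h import *
np.set_printoptions(precision=4,suppress=True)
p,y,s=pose();print(p,np.degrees(y),s['force'],s['wrist_torque'])
im,d,ci=shot('side');c=proj(ci,[[.54,.06,.06]])[0].astype(int);P=cloud(ci,d)
m=(abs(P[...,1]-.09)<.03)&(P[...,2]>.045)&(P[...,2]<.075)&(P[...,0]>.5)&(P[...,0]<.6)
q=P[m]
for a in np.arange(.5,.59,.005):
    k=q[(q[:,0]>=a)&(q[:,0]<a+.005)];print(round(a,3),np.round(np.median(k[:,2])*1000,1) if len(k) else '-',end='; ')
cv2.imwrite('pics/s4.png',cv2.resize(im[c[1]-45:c[1]+45,c[0]-60:c[0]+60,::-1],(800,600),interpolation=cv2.INTER_CUBIC))
```

```text
[0.4628 0.0904 0.0506] 182.225705906838 [ 0.2077  0.0593 -0.4698] [ 0.1092 -0.1522  0.0032]
0.5 54.2; 0.505 56.0; 0.51 56.6; 0.515 54.9; 0.52 55.9; 0.525 54.4; 0.53 54.5; 0.535 58.2; 0.54 55.2; 0.545 55.6; 0.55 71.0; 0.555 70.3; 0.56 69.9; 0.565 70.7; 0.57 70.1; 0.575 70.4; 0.58 69.0; 0.585 66.6;
```

View pics/s4.png

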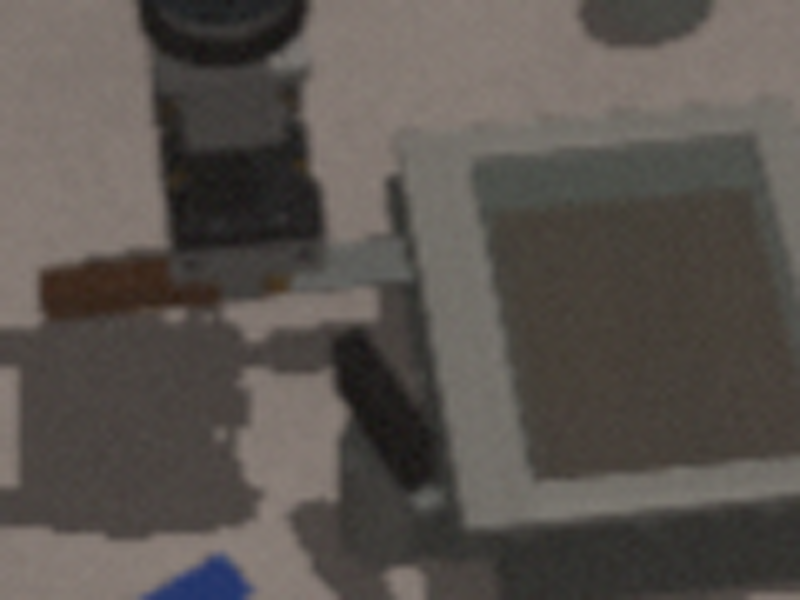

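Blade is seated under the lid edge (pixel (408,260)) with about 14 mm overlap and negligible force. Lifting along the lid's arc.

Request:
drive_tool(
  plan=[
    [-1, [0, 0, -0.02], 0],
    [-1, [0, 0, -0.05], 0],
    [-1, [0, 0, -0.09], 0],
    [-1, [-0.01, 0, -0.13], 0],
    [-1, [-0.01, 0, -0.17], 0],
    [-1, [-0.02, 0, -0.21], 0],
    [-1, [-0.03, 0, -0.25], 0],
    [-1, [-0.04, 0, -0.29], 0],
  ],
)

```text
time: 11.93
eef_pos: [0.4695, 0.0908, 0.1093]
tool_rot: [-0.0, -0.02, 1.0, -0.0]
force: [-0.7, -0.7, -1.8]
gripper_width: 0.186
finger_force: 59.9
```

```bash
cat > lid.py <<'E'
from h import *
np.set_printoptions(precision=4,suppress=True)
p,y,s=pose();print(s['time'],p,np.degrees(y),s['force'],s['wrist_torque'])
for n in('side','top'):
    im,d,ci=shot(n);P=cloud(ci,d);X,Y,Z=np.moveaxis(P,2,0)
    m=(abs(Y-.0)<.04)&(Z>.05)&(X>.535)&(X<.6);q=P[m];print(n,'lid front max z',np.percentile(q[:,2],[50,90,98]),'at x',np.median(q[q[:,2]>np.percentile(q[:,2],80),0]))
    for x0 in(.46,.48,.5,.52,.54):
        m=(abs(Y-.091)<.01)&(abs(X-x0)<.006)&(Z>.03)&(Z<.2)
        if m.sum():print(x0,np.median(Z[m]),end='; ')
    print()
E
python3 lid.py
```

```text
11.9333 [0.4695 0.0908 0.1093] 182.23660395031084 [-0.709  -0.7297 -1.7765] [0.0794 0.1491 0.0031]
side lid front max z [0.1214 0.1263 0.1287] at x 0.5677032666989419
0.46 0.1187918839293567; 0.48 0.11555942478671666; 0.5 0.11416339734852662; 0.52 0.11461888447796624; 0.54 0.11251917149616185; 
top lid front max z [0.1248 0.1307 0.1337] at x 0.5685479689970868
0.54 0.11704888088799334;
```

Request:
drive_tool(
  plan=[
    [-1, [-0.01, 0, -0.03], 0],
    [-1, [-0.02, 0, -0.07], 0],
    [-1, [-0.04, 0, -0.11], 0],
    [-1, [-0.06, 0, -0.15], 0],
    [-1, [-0.08, 0, -0.19], 0],
    [-1, [-0.1, 0, -0.23], 0],
    [-1, [-0.12, 0, -0.27], 0],
    [-1, [-0.13, 0, -0.28], 0],
  ],
)

```text
time: 12.7
eef_pos: [0.497, 0.0918, 0.1664]
tool_rot: [0.001, -0.019, 1.0, -0.0]
force: [-1.3, 0.2, -0.3]
gripper_width: 0.184
finger_force: 59.9
```

```bash
python3 lid.py
```

```text
12.7 [0.497  0.0918 0.1664] 182.23250688854444 [-1.294   0.2288 -0.304 ] [0.0741 0.2018 0.0157]
side lid front max z [0.1789 0.1865 0.441 ] at x 0.5952994415920789
0.46 0.17904747484539596; 0.48 0.17282496149713533; 0.5 0.16023628421263597; 0.52 0.1737190685443189; 0.54 0.17076130952579274; 
top lid front max z [0.0792 0.1878 0.1899] at x 0.5959429990718954
0.46 0.18272054352746198;
```

Lid front gap is about 115 mm. Withdrawing the blade backwards.

Request:
drive_tool(
  plan=[
    [-1, [0, 0, 0.02], 0],
    [-1, [0.04, 0, 0.03], 0],
    [-1, [0.12, 0, 0.03], 0],
    [-1, [0.22, 0, 0.03], 0],
    [-1, [0.32, 0, 0.03], 0],
    [-1, [0.4, 0, 0.03], 0],
    [-1, [0.45, 0, 0.03], 0],
    [-1, [0.45, 0, 0.03], 0],
  ],
)

```text
time: 13.47
eef_pos: [0.4033, 0.0885, 0.1574]
tool_rot: [-0.001, -0.02, 1.0, 0.0]
force: [-0.8, -0.2, -1.1]
gripper_width: 0.187
finger_force: 59.9
```

```bash
python3 lid.py; python3 -c "
from h import *
p,y,s=pose();print(shares(p,y,[.45,.28,.15],np.radians(182)))"
```

```text
13.4667 [0.4033 0.0885 0.1574] 182.24228309867567 [-0.8435 -0.2002 -1.1032] [-0.0085 -0.1223  0.0303]
side lid front max z [0.1778 0.1858 0.1883] at x 0.5965113032537012
0.46 0.16243200375867883; 0.48 0.16286384586760355; 0.5 0.16210569127521213; 0.54 0.04532787727760237; 
top lid front max z [0.0677 0.187  0.1898] at x 0.5960417216239232
0.46 0.16400761157897548; 0.48 0.16392541190523258; 0.5 0.1643382932013151; 0.54 0.04248239916334802; 
(array([-0.26048919,  0.94900214,  0.04110647]), np.float64(0.0025479872911092875))
```

Request:
drive_tool(
  plan=[
    [-1, [-0.02, 0.08, 0], 0],
    [-1, [-0.05, 0.22, 0], 0],
    [-1, [-0.08, 0.36, 0], 0],
    [-1, [-0.12, 0.5, 0], 0],
    [-1, [-0.15, 0.65, 0], 0],
    [-1, [-0.18, 0.78, 0], 0],
    [-1, [-0.2, 0.88, 0], 0],
    [-1, [-0.2, 0.92, 0], 0],
  ],
)

```text
time: 14.23
eef_pos: [0.4391, 0.276, 0.1582]
tool_rot: [0.0, -0.021, 1.0, 0.0]
force: [0.3, 0.6, -0.5]
gripper_width: 0.187
finger_force: 59.9
```

Request:
drive_tool(
  plan=[
    [-1, [0, 0, 0.06], 0],
    [-1, [0, 0, 0.16], 0],
    [-1, [0, 0, 0.28], 0],
    [-1, [0, 0, 0.4], 0],
    [-1, [0, 0, 0.52], 0],
    [-1, [0, 0, 0.61], 0],
    [-1, [0, 0, 0.67], 0],
    [-1, [0, 0, 0.7], 0],
  ],
)

```text
time: 14.9
eef_pos: [0.4369, 0.2722, 0.016]
tool_rot: [-0.002, -0.019, 1.0, -0.001]
force: [-0.8, -0.1, -0.2]
gripper_width: 0.184
finger_force: 59.9
```

Request:
drive_tool(
  plan=[
    [-1, [0, 0, 0], 0],
    [-1, [0, 0, 0], 0],
    [-1, [0, 0, 0], 0],
    [-1, [0, 0, 0.01], 0],
    [-1, [0, 0, 0.01], 0],
    [-1, [0, 0, 0.02], 0],
    [-1, [0, 0, 0.02], 0],
    [-1, [0, 0, 0.02], 0],
  ],
)

```text
time: 15.57
eef_pos: [0.4383, 0.2737, 0.0145]
tool_rot: [-0.0, -0.02, 1.0, -0.0]
force: [-0.1, 0.3, -1.0]
gripper_width: 0.183
finger_force: 59.9
```

Request:
drive_tool(
  plan=[
    [-1, [0, 0, 0.005], 0],
    [-1, [0, 0, 0.01], 0],
    [-1, [0, 0, 0.015], 0],
    [-1, [0, 0, 0.02], 0],
    [-1, [0, 0, 0.025], 0],
    [-1, [0, 0, 0.03], 0],
    [-1, [0, 0, 0.03], 0],
    [-1, [0, 0, 0.03], 0],
  ],
)

```text
time: 16.23
eef_pos: [0.4383, 0.2737, 0.0084]
tool_rot: [-0.0, -0.019, 1.0, -0.0]
force: [-0.4, -0.0, -1.2]
gripper_width: 0.186
finger_force: 59.9
```

Run:
```python
from h import *
p,y,s=pose();print(p,s['force'],s['wrist_torque'])
im,d,ci=shot('wrist');P=cloud(ci,d)
for v in range(90,240,20):print(np.round(P[v,256],4),end=' ')
```

```text
[0.43831232 0.27370411 0.00839617] [-0.43062836 -0.04680264 -1.19064025] [ 0.06128003 -0.20621829 -0.00581138]
[0.3478 0.2711 0.0254] [0.3589 0.2715 0.0245] [0.3705 0.272  0.0238] [0.3823 0.2724 0.0253] [0.3948 0.2729 0.0242] [0.4078 0.2735 0.0233] [0.4206 0.274  0.0248] [0.4347 0.2745 0.024 ]
```

Handle top is at 24 mm, so it is flat on the bench. Releasing gently and rising.

Request:
drive_tool(
  plan=[
    [-0.4, [0, 0, 0], 0],
    [-0.2, [0, 0, 0], 0],
    [0, [0, 0, 0], 0],
    [0, [0, 0, 0], 0],
    [0, [0, 0, 0], 0],
    [0, [0, 0, 0], 0],
    [0, [0, 0, 0], 0],
    [0, [0, 0, 0], 0],
  ],
)

```text
time: 16.95
eef_pos: [0.4384, 0.2737, 0.0085]
tool_rot: [0.0, -0.019, 1.0, 0.0]
force: [-0.3, -0.3, 0.1]
gripper_width: 0.499
finger_force: 0.0
```

Request:
drive_tool(
  plan=[
    [0, [0, 0, -0.05], 0],
    [0, [0, 0, -0.15], 0],
    [0, [0, 0, -0.3], 0],
    [0, [0, 0, -0.45], 0],
    [0, [0, 0, -0.6], 0],
    [0, [0, 0, -0.72], 0],
    [0, [0, 0, -0.8], 0],
    [0, [0, 0, -0.8], 0],
  ],
)

```text
time: 17.62
eef_pos: [0.4409, 0.2747, 0.1736]
tool_rot: [0.004, -0.02, 1.0, 0.001]
force: [-0.4, 0.2, 0.6]
gripper_width: 0.501
finger_force: 0.0
```

```bash
python3 lid.py
python3 - <<'E'
from h import *
p,y,s=pose();print(p,s['gripper_width'])
im,d,ci=shot('side');cv2.imwrite('pics/s9.png',cv2.resize(im[:,:,::-1],(800,600)))
im,d,ci=shot('top');P=cloud(ci,d);X,Y,Z=np.moveaxis(P,2,0)
k=(Z>.105)&(Z<.125)&(np.hypot(X-.521,Y+.029)<.045)
print(k.sum(),cv2.minAreaRect(P[k][:,:2].astype(np.float32)))
E
```

```text
17.6167 [0.4409 0.2747 0.1736] 182.23964577475616 [-0.3867  0.1922  0.5837] [ 0.0578 -0.1018  0.0153]
side lid front max z [0.1788 0.1858 0.1885] at x 0.5965481389019123
0.54 0.04436990490731513; 
top lid front max z [0.0706 0.1865 0.1902] at x 0.5961236837508115
0.54 0.04592886595462448; 
[0.43848828 0.27376127 0.1689101 ] 0.4979605480141144
115 ((0.5226407647132874, -0.029558606445789337), (0.016116416081786156, 0.06910081952810287), 22.983369827270508)
```

View pics/s9.png

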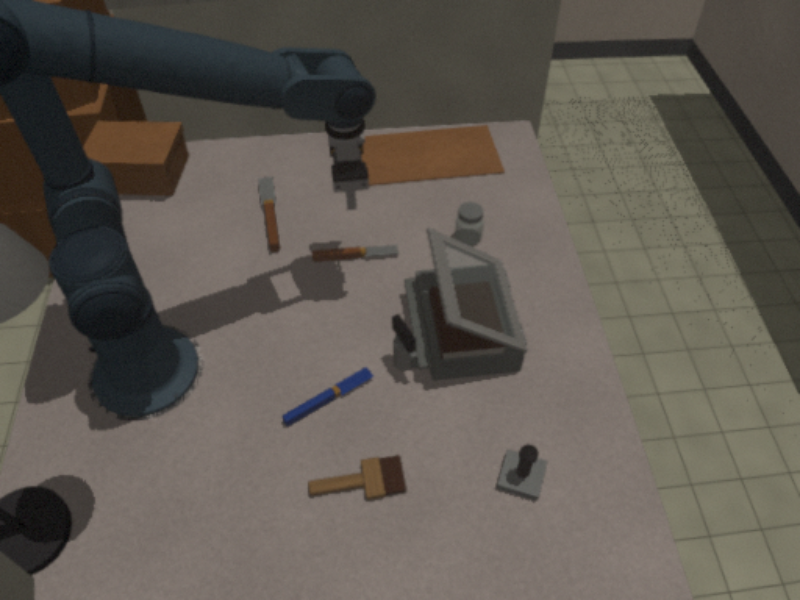

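The side view shows the lid standing open at (470,290), the knob turned at (402,333), and the spatula flat on the bench at (355,253), clear of the case. The brush, weight and jar are where they were.

```bash
python3 -c "
from cell import hand_in;print(hand_in())"
```

```text
the job is handed in; nothing more can be done
None
```

The lock knob is turned fully open, the lid stays open by itself with about 115 mm of gap at the front edge, the spatula lies flat on the bench clear of the case, the brush, weight and jar were not touched, and the job was handed in after about 18 s of robot time (no verdict was returned).

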